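Load a sleeve of cups into the rotary cup loader

TASK

Load the rotary cup loader: stand the sleeve of paper cups upright in the orange cradle while the turret is still locked at the loading place in front, without pushing the cradle down, and let go of it. Then pull the red plunger up, swing the turret so that the cups come under the clamp, and let the plunger drop home in its notch; last, close the clamp fully so that it drives the cradle with the cups all the way down, and leave it closed. Keep the sleeve upright, and do not knock over or push aside the sauce bottle, flour shaker or timer.

Things in the scene. Friction and masses are not known exactly. Their poses are not given: they have to be found in the camera images.
- loader: The fixed cup loader: white base plate (250 mm in x, 295 mm in y, 15 mm high, its middle 15 mm to the front and 8 mm to the left of the origin) that carries the turret and the clamp. Origin: on the worktop under the turret's upright axis; x points to its back, y to its left, z up. All offsets below are in this frame. Two posts, 165 mm high, hold the clamp's hinge at x = 78 mm, y = 36 and 144 mm. Pressing station: x = 0, y = 90 mm. Loading place: x = -90 mm, y = 0.
- turret (a joint): Angle of the aluminium turret (rad), clockwise seen from above. 0: loading, the cradle in front (x = -90 mm) and the plunger at the right (y = -90 mm). 1.57: cradle at the pressing station under the clamp and plunger in front (x = -90 mm). Stops at -0.03 and 1.60. It turns easily, but only while the plunger is lifted.
- turret_axis (a point): Top of the turret's hub, 52 mm above the worktop, on the upright axis about which the turret turns; cradle and plunger stand 90 mm from this axis, a quarter turn apart.
- plunger (a joint): Lift of the sprung index plunger on the turret (m): 0 = home in a notch, 0.022 = highest. Must be lifted at least 13 mm (16 to 20 mm is good) to free the turret; the spring pulls down with 4 to 6 N. Between the notches the pin rests on the index sector and reads about 0.012; there is a notch at turret 0 and one at turret 1.57, about 1.8 mm play either way; released over a notch it drops home by itself.
- plunger_knob (a point): Middle of the plunger's round red knob, 27 mm in diameter and 28 mm high, upright axis; 90 mm above the worktop while home, top 16 mm higher. It moves with the turret and the lift. A round grip: it may turn between the fingers.
- cradle (a joint): How far the orange cradle has sunk into its sleeve on the turret (m): 0 = raised (as it starts), 0.014 = fully home, its flange down on the aluminium sleeve. It slides stiffly (about 10 N) and stays where pushed.
- cradle_seat (a point): Centre of the cradle's floor, 58 mm above the worktop while raised, 44 mm when home; z up. The cradle is a round socket, inner diameter 45 mm at the floor widening to 50 mm at the mouth, wall 32 mm high above the floor, outer flange 80 mm wide.
- clamp (a joint): Opening angle of the clamp (rad): 0 = fully closed, level; it starts about 1.1 to 1.35, leaning up, and stays where it is left by friction. Closing the last 0.2 rad pushes the cups and cradle down; that takes about 8 to 10 N at the handle.
- clamp_handle (a point): Middle of the clamp's black round handle bar, 16 mm in diameter, 82 mm free length between the two side arms, running along the loader's y; 150 mm from the hinge. Closed it is at x = -72 mm, y = 90 mm, 150 mm high; at angle a it is at x = 78 - 150 cos(a) mm, height 150 + 150 sin(a) mm. The domed follower that presses the cups is halfway along the arms.
- clamp_hinge (a point): Middle of the clamp's fixed hinge axis (along the loader's y), 150 mm above the worktop, behind the pressing station.
- sleeve: The nested stack (sleeve) of empty cream paper cups, 60 mm across at the top rims, tapering to 41 mm at the foot, 88 mm high (about 54 mm wide at gripping height), standing upright on the worktop beside the loader. Origin: centre of its underside; z along its axis. Grip it across the sides about 65 to 70 mm above its foot, so that the fingers stay above the cradle's wall.
- sauce_bottle: Brown squeeze bottle with red pointed cap, 59 mm across, 172 mm high; bystander. Origin: centre of its underside.
- shaker: Steel flour shaker with domed cap, 69 mm across, 106 mm high; bystander. Origin: centre of its underside.
- timer: White kitchen timer, 68 mm across, 56 mm high; bystander. Origin: centre of its underside.
Things that resemble listed ones, but are neither listed nor needed, are in the scene too. Leave any pink or turquoise look-alike of the sleeve alone.

How it is judged (in metres and radians):
On the way, in this order (a step that is already met when the one before it is completed fails the run):
1. the sleeve stands upright in the raised cradle at the loading place, let go, with the turret still locked there (distance between sleeve and cradle_seat below 0.012 m and angle between sleeve's own z axis and vertical below 0.15 rad and value of joint turret below 0.1 rad and value of joint plunger below 0.004 m and value of joint cradle below 0.006 m and contact force between the fingers and sleeve below 0.1 N), for 0.2 s.
2. the plunger is lifted clear with the sleeve in the cradle (value of joint plunger above 0.01 m and distance between sleeve and cradle_seat below 0.015 m and value of joint clamp above 0.6 rad), for 0.05 s.
3. the turret is at the pressing station and the plunger has dropped home, the clamp still open and the cradle still raised (value of joint turret above 1.52 rad and value of joint plunger below 0.004 m and value of joint cradle below 0.006 m and value of joint clamp above 0.6 rad and distance between sleeve and cradle_seat below 0.015 m), for 0.2 s.
At the end, for the whole second after the job is handed in: The clamp is closed (within 0.06 rad), the cradle is sunk at least 11 of its 14 mm, the turret is at the pressing station (above 1.52 rad) with the plunger home (under 4 mm), and the sleeve stands at rest in the cradle (foot within 12 mm of the centre of its floor, tilt under 0.15 rad) (value of joint clamp below 0.06 rad and value of joint cradle above 0.011 m and value of joint turret above 1.52 rad and value of joint plunger below 0.004 m and distance between sleeve and cradle_seat below 0.012 m and angle between sleeve's own z axis and vertical below 0.15 rad and linear speed of sleeve below 0.02 m/s); the robot touches nothing.
It fails at once if the sleeve is tipped over (angle between sleeve's own z axis and vertical above 0.6 rad).
It fails at once if a bystander is pushed aside (30 mm) or knocked over (distance of any of sauce_bottle, shaker, timer from where it was at the start of the episode above 0.03 m or angle between any of sauce_bottle, shaker, timer's own z axis and vertical above 0.4 rad).
It also fails if it takes over 72 s, if anything falls off the work surface, if the arm or the gripper's body presses on something with over 40 N, if the wrist force passes 120 N, or if a joint passes its speed limit or range.

ROBOT

A 6-joint arm with a two-finger parallel gripper is mounted at the origin on a cart in front of the work surface, level with it; the furniture and walls round the work are solid. World frame = base frame: x ahead of the robot, y to its left, z up, the work surface at z = 0. Lengths are in mm, angles in rad, forces in N, time in s.
With the tool pointing down it reaches from about 275 to 1000 mm from the base axis. Payload 8.4 kg.
Tool frame: the origin (TCP) lies between the finger pads; the fingertips stand 8 mm ahead of it and the grasp point (between the pads) lies 11 mm behind it; z points along the fingers, y is the line along which they close (so a half turn about z gives the same grasp; the last joint's range is limited). The gripper opens to 85 mm and grips with 20 to 120 N. Pads are 22 mm wide; open, the fingers measure 114 mm over their backs; the gripper's body (76 mm by 85 mm) begins 54 mm behind the grasp point. The pads swing forward as they close: fully open they stand 13 mm farther back than shut.
Start: joints at [-1.244, 0.353, 1.633, -0, 1.155, -0.002], TCP at [201.816, -591.522, 239.281] pointing down, gripper open.
Joint ranges: [-2.63, 2.63], [-0.92, 2.1], [0.06, 2.66], [-1.3, 4.44], [0, 2.69], [-3.02, 3.02]. Speed limits (rad/s): [2.22, 2.22, 2.79, 3.14, 3.14, 3.14].

INTERFACE

Orientations are given as a unit quaternion [x, y, z, w].
In Python, from station import manip, camera, camera_model, ticket gives the robot as it stands.
- The arm moves only by the shell command python3 -m crank 'ROWS'. ROWS is JSON, a list of rows, each a list of 7 numbers: the shift along the tool's x, y, z in m, then the turn, a rotation vector about the tool's x, y, z in rad, then the closure in counts, from 0 (fully open) to 255 (shut). In form: [[dx, dy, dz, ax, ay, az, claw], ...]. A call has 1 to 10 rows; each row is the pose to reach, as a shift and turn from the pose commanded when the call began, along the tool's axes at that moment; what a row does not reach only later rows make up. A row lasts 1/12 s, in which the tool goes at most 41.7 mm and 7.16 degrees, less where a joint would pass 70% of its speed; a pose out of reach is approached as far as the arm can. A call with a gripper value outside its range is refused whole. The fingers move at their own pace and stop on an object; the grip force is fixed at half the most. Time passes only in rows, so rows that repeat a pose let the fingers close. It gives the time, the measured TCP pose, the force, the opening and the grip force at its end, in the units of the state.
- manip.observe(): the state, without advancing time (a new reading comes with each control period).
- camera(name): name is "scene" or "top" or "wrist"; returns the picture (400x640x3 uint8, blue, green, red); there is no depth.
- camera_model(name): a dict with "fx", "fy", "cx", "cy" (pixels), "R" (3x3) and "t" (3): a world point X has camera coordinates R X + t. Camera axes: x right, y down, z forward; pixel columns grow to the right and rows downward; lengths in mm; the calibration is good to about 2 mm. A picture is of the moment at which its call begins: read the wrist's pose just before it. camera_model takes no time and is no camera call; for the wrist camera it gives the pose at the moment of the call.
- ticket.close_job(): hands the job in; it is judged then, once.
The state is a dict: "time_s": time; "joints": joint angles; "joint_velocities": joint speeds; "joint_torque": joint torques, N m; "tool_pos": TCP position; "tool_rot": TCP orientation; "force": force on the tool from outside, world axes, zero at the start; "torque": the same for the moment, N m; "gripper_width": finger opening in mm; "grasp_force": force on a finger pad.
Only numpy, scipy, OpenCV 4.12 (cv2) and the standard library are available. Lean on these libraries where they do the work, as an engineer would, in place of code of your own. Each camera call takes 0.05 s, during which the arm holds its last target. There are 200 camera calls.

## Working session

There is one attempt and no reset: what is moved stays moved. The work goes in short steps, Python scripts to look and compute and a shell command to move; the robot and the scene stay as the last step left them, time stands still between calls to the robot, and variables do not carry over. Pictures are saved under pics/ and viewed, at most 10 in all, crops included, and the job is handed in when it is done.

```bash
mkdir -p pics; ls; python3 - <<'E'
from station import *
import cv2,numpy as np
s=manip.observe();print(s['tool_pos'],s['tool_rot'],s['gripper_width'],s['time_s'])
a=camera("scene");b=camera("top")
cv2.imwrite("pics/scene.png",a);cv2.imwrite("pics/top.png",b)
for n in("scene","top"):
  m=camera_model(n);print(n,m['fx'],m['cx'],m['cy'],np.round(m['R'],3).tolist(),np.round(m['t'],1))
E
```

```text
pics
[ 201.67709815 -591.08264194  238.5820349 ] [ 9.86511866e-01  1.63688457e-01 -1.09470076e-04 -6.44924448e-04] 85.29636118438415 0.0
scene 498.28231217429555 317.98513739446076 197.89753463104606 [[-0.592, -0.806, 0.017], [-0.389, 0.267, -0.882], [0.706, -0.529, -0.471]] [ 347.7  284.4 1340. ]
top 392.4033638678995 323.8340713821475 197.87451445490117 [[-0.006, -1.0, -0.018], [-0.993, 0.008, -0.117], [0.117, 0.017, -0.993]] [  59.7  560.  1196.7]
```

View pics/scene.png

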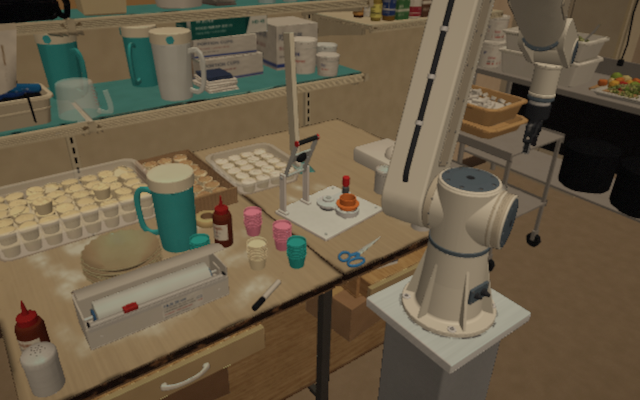

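View pics/top.png

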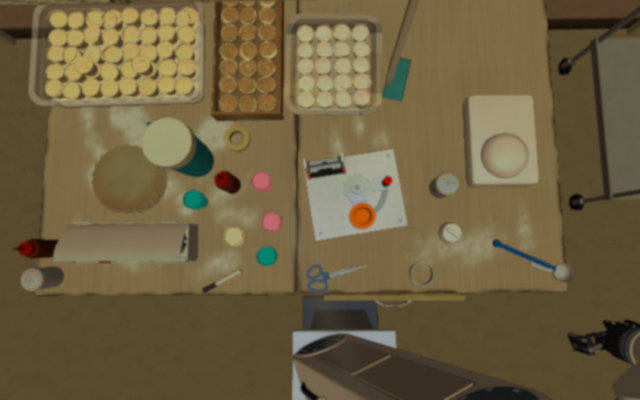

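The top view shows the loader plate around (355,195), the orange cradle at (362,216), the knob at (387,181) and the clamp at (325,165). The cream sleeve is at (233,237), the bottle at (227,182), the shaker at (446,185) and the timer at (451,233). Pink and turquoise decoys are nearby.

```bash
cat > h.py <<'E'
from station import *
import cv2,numpy as np
from scipy.spatial.transform import Rotation as Ro
def ray(m,u,v):
    R=np.array(m['R']);t=np.array(m['t'])
    d=R.T@np.array([(u-m['cx'])/m['fx'],(v-m['cy'])/m['fy'],1]);return -R.T@t,d
def onz(m,u,v,z):
    c,d=ray(m,u,v);return c+d*(z-c[2])/d[2]
def tri(*obs):
    A=np.zeros((3,3));b=np.zeros(3)
    for m,u,v in obs:
        c,d=ray(m,u,v);d=d/np.linalg.norm(d);P=np.eye(3)-np.outer(d,d);A+=P;b+=P@c
    return np.linalg.solve(A,b)
def proj(m,X):
    p=np.array(m['R'])@X+np.array(m['t']);return np.array([m['fx']*p[0]/p[2]+m['cx'],m['fy']*p[1]/p[2]+m['cy']])
def blobs(img,lo,hi,amin=30,box=None):
    h=cv2.cvtColor(img,cv2.COLOR_BGR2HSV);k=cv2.inRange(h,np.array(lo),np.array(hi))
    if box:
        q=np.zeros_like(k);x0,y0,x1,y1=box;q[y0:y1,x0:x1]=k[y0:y1,x0:x1];k=q
    n,l,s,c=cv2.connectedComponentsWithStats(k)
    return [(np.round(c[i],1).tolist(),s[i].tolist()) for i in range(1,n) if s[i][4]>=amin]
def togo(P,z=None):
    "world target TCP -> shift in tool axes (m)"
    s=manip.observe();return np.round(Ro.from_quat(s['tool_rot']).inv().apply(np.array(P)-s['tool_pos'])/1000,4)
E
python3 - <<'E'
from h import *
b=cv2.imread("pics/top.png");a=cv2.imread("pics/scene.png");T=camera_model("top");S=camera_model("scene")
for n,lo,hi in(("orange",(5,170,120),(18,255,255)),("red",(0,150,60),(4,255,255)),("red2",(174,130,60),(180,255,255))):
  print(n,blobs(b,lo,hi,8,(150,100,480,280)),blobs(a,lo,hi,8,(180,120,400,280)))
print("cream",blobs(b,(15,20,120),(40,255,255),30,(215,220,250,255)))
print("cream s",blobs(a,(15,20,120),(40,255,255),30,(240,230,272,275)))
h=cv2.cvtColor(b,cv2.COLOR_BGR2HSV);print(h[237,233],h[230,340],h[250,233])
print("plate px", [np.round(onz(T,u,v,15)) for u,v in((304,180),(394,150),(408,225),(316,239))])
print("cradle",onz(T,362,216,90),"knob",onz(T,387,181,106),"sleeve",onz(T,233.5,237,88),"bottle",onz(T,227,182,100),"shaker",onz(T,446,185,80),"timer",onz(T,451,233,56))
o=np.hstack([cv2.resize(b[135:255,295:415],(480,480),interpolation=2),cv2.resize(b[205:285,205:285],(320,480),interpolation=2)])
cv2.imwrite("pics/crop.png",o)
E
```

```text
orange [([362.0, 215.5], [350, 204, 25, 24, 479])] [([347.6, 201.9], [337, 193, 22, 18, 237])]
red [([343.1, 170.2], [342, 169, 3, 4, 10]), ([222.1, 179.0], [216, 173, 13, 13, 143]), ([308.8, 175.7], [308, 174, 3, 4, 9]), ([387.0, 180.6], [383, 177, 9, 8, 54])] [([296.4, 143.8], [295, 142, 4, 5, 17]), ([345.5, 180.8], [343, 176, 6, 11, 61]), ([220.8, 208.8], [215, 197, 13, 19, 130])]
red2 [] []
cream [([232.0, 237.0], [215, 220, 35, 35, 1221])]
cream s [([255.7, 253.0], [240, 230, 32, 45, 1323])]
[ 27  89 171] [ 38  19 165] [ 22  92 133]
plate px [array([621., 119.,  15.]), array([ 716., -171.,   15.]), array([ 475., -208.,   15.]), array([433.,  82.,  15.])]
cradle [498.64559129 -58.18781215  90.        ] knob [ 600.54467507 -132.45976617  106.        ] sleeve [439.03383141 324.08263198  88.        ] bottle [602.7185817  344.09683811 100.        ] shaker [ 590.95961769 -313.00594675   80.        ] timer [ 447.57559919 -328.95893647   56.        ]
```

View pics/crop.png

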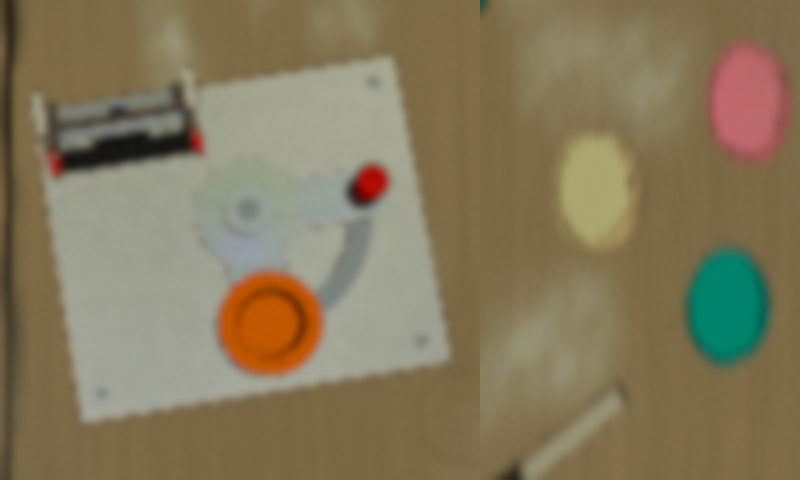

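The crop confirms the base yaw of about +0.17 rad, the cradle centre, the hub and the knob. Next I fit the loader pose.

```bash
cat >> h.py <<'E'
def L2W(p,xyz):
    c,s=np.cos(p[2]),np.sin(p[2]);x,y,z=xyz;return np.array([p[0]+c*x-s*y,p[1]+s*x+c*y,z])
E
python3 - <<'E'
from h import *
from scipy.optimize import least_squares as ls
T=camera_model("top")
f=lambda x,y:(295+x/4-.4,135+y/4-.4)
cr=[((140,-139.5,15),f(392,57)),((-110,-139.5,15),f(449,358)),((-110,155.5,15),f(82,422)),((0,0,52),f(248,209)),((-90,0,86),f(270,323)),((0,-90,104),f(373,182))]
r=ls(lambda p:np.concatenate([proj(T,L2W(p,a))-b for a,b in cr]),[600,-50,.17])
print(r.x,np.round(r.fun.reshape(-1,2),1).tolist())
p=r.x
for n,q in(("cradle",(-90,0,58)),("knob",(0,-90,90)),("press",(0,90,58)),("handle",(-72,90,150))):print(n,np.round(L2W(p,q),1))
# sleeve rim
print("sleeve",onz(T,234.1,235.9,88))
s=manip.observe()
for P in ((L2W(p,(-90,0,0))[0]-60,L2W(p,(-90,0,0))[1],330),(439-60,322,300)): print(togo(P))
# wrist cam vs tool
m=camera_model("wrist");c=-np.array(m['R']).T@np.array(m['t']);Rt=Ro.from_quat(s['tool_rot'])
print("cam in tool",Rt.inv().apply(c-s['tool_pos']),"axis",Rt.inv().apply(np.array(m['R'])[2]),m['fx'])
E
```

```text
[ 5.77039106e+02 -4.81443555e+01  1.53777328e-01] [[-0.7, -5.2], [-0.7, -3.9], [-1.4, -4.9], [0.7, 4.7], [1.1, 4.3], [0.7, 4.2]]
cradle [488.1 -61.9  58. ]
knob [ 590.8 -137.1   90. ]
press [563.3  40.8  58. ]
handle [492.1  29.8 150. ]
sleeve [442.27830304 322.3595963   88.        ]
[ 0.3852 -0.4278 -0.0908]
[ 0.4627 -0.807  -0.0604]
cam in tool [ 8.48559698e+01 -1.20017345e-01 -1.33747842e+02] axis [-3.29257251e-01  4.49579113e-04  9.44240150e-01] 282.0547730850768
```

```bash
python3 - <<'E'
from h import *
from scipy.optimize import least_squares as ls
T=camera_model("top")
f=lambda x,y:(295+x/4-.4,135+y/4-.4)
cr=[((110,-139.5,15),f(392,57)),((-140,-139.5,15),f(449,358)),((-140,155.5,15),f(82,422)),((0,0,52),f(248,209)),((-90,0,86),f(270,323)),((0,-90,104),f(373,182))]
r=ls(lambda p:np.concatenate([proj(T,L2W(p,a))-b for a,b in cr]),[600,-50,.17])
print(r.x.tolist(),np.round(r.fun.reshape(-1,2),1).tolist())
p=r.x
for n,q in(("cradle",(-90,0,58)),("knob",(0,-90,90)),("press",(0,90,58)),("handle",(-72,90,150))):print(n,np.round(L2W(p,q),1))
C=L2W(p,(-45,-20,0));print(togo((C[0],C[1],300)))
print(togo((442,322,200)),togo((442,322,250)))
E
```

```text
[590.9440579329147, -45.83434806056384, 0.15733958614898702] [[0.0, -0.5], [0.4, 0.9], [-0.5, 0.3], [-0.1, 0.3], [0.4, -0.4], [-0.2, -0.5]]
cradle [502.1 -59.9  58. ]
knob [ 605.  -134.7   90. ]
press [576.8  43.1  58. ]
handle [505.7  31.8 150. ]
[ 0.4967 -0.3784 -0.0609]
[ 0.5223 -0.7866  0.0396] [ 0.5223 -0.7866 -0.0104]
```

```bash
python3 -m crank '[[0.48,-0.378,-0.07,0,0,0.172,0],[0.48,-0.378,-0.07,0,0,0.172,0],[0.48,-0.378,-0.07,0,0,0.172,0],[0.48,-0.378,-0.07,0,0,0.172,0],[0.48,-0.378,-0.07,0,0,0.172,0],[0.48,-0.378,-0.07,0,0,0.172,0],[0.48,-0.378,-0.07,0,0,0.172,0],[0.48,-0.378,-0.07,0,0,0.172,0],[0.48,-0.378,-0.07,0,0,0.172,0],[0.48,-0.378,-0.07,0,0,0.172,0]]'; python3 -c "
from h import *
C=L2W([590.9,-45.8,.157],(-60,-20,310));print(togo(C),manip.observe()['tool_rot'])"
```

```text
time_s: 0.93
tool_pos: [427.4, -242.2, 286.9]
tool_rot: [0.997, 0.078, -0.0, -0.0]
force: [0.3, -0.7, -0.5]
gripper_width: 85.4
grasp_force: 0.0
[ 0.1321 -0.1485 -0.0231] [ 9.96936851e-01  7.82107004e-02 -3.65124740e-05 -4.55910875e-06]
```

```bash
python3 -m crank '[[0.132,-0.148,-0.023,0,0,0,0],[0.132,-0.148,-0.023,0,0,0,0],[0.132,-0.148,-0.023,0,0,0,0],[0.132,-0.148,-0.023,0,0,0,0],[0.132,-0.148,-0.023,0,0,0,0],[0.132,-0.148,-0.023,0,0,0,0],[0.132,-0.148,-0.023,0,0,0,0]]'; python3 -c "
from h import *
import json
m=camera_model('wrist');a=camera('wrist');cv2.imwrite('pics/w1.png',a)
json.dump({k:np.array(v).tolist() for k,v in m.items()},open('w1.json','w'))
p=[590.9,-45.8,.157]
for q in((-90,0,90),(0,-90,104),(0,0,52)):print(proj(m,L2W(p,q)))
print('orange',blobs(a,(5,170,120),(18,255,255),50));print('red',blobs(a,(0,150,60),(4,255,255),50))
print(togo((442,322,240)))"
```

```text
time_s: 1.52
tool_pos: [534.6, -75.9, 309.4]
tool_rot: [0.997, 0.08, -0.0, -0.0]
force: [-1.3, -0.3, -1.0]
gripper_width: 85.5
grasp_force: 0.0
[299.42113275 190.93709082]
[374.88956922 121.30718636]
[299.87557711 118.15652446]
orange [([298.8, 188.3], [272, 159, 56, 54, 670])]
red [([9.5, 99.1], [0, 95, 23, 10, 143]), ([187.1, 112.7], [177, 96, 24, 38, 514]), ([9.2, 121.1], [0, 111, 23, 20, 243]), ([373.1, 121.9], [363, 111, 21, 22, 366])]
[-0.0276 -0.4084  0.0692]
```

View pics/w1.png

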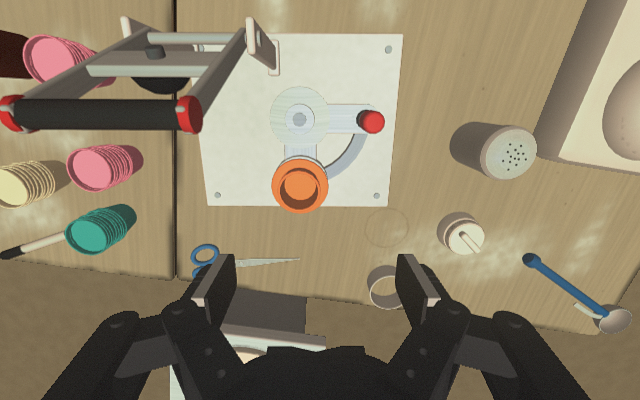

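The wrist view clearly shows the cradle (300,186), knob (372,122), hub (300,119) and plate corners (403,34), (388,206) and (209,206). The clamp bar runs from (20,112) to (178,114), and the cream sleeve is at the left edge around (25,185).

```bash
python3 - <<'E'
from h import *
import json
from scipy.optimize import least_squares as ls
m=json.load(open('w1.json'));a=cv2.imread('pics/w1.png')
h=cv2.cvtColor(a,cv2.COLOR_BGR2HSV)
k=cv2.inRange(h,np.array((5,150,60)),np.array((20,255,255)))
k[:150]=0;k[220:]=0;k[:,:260]=0;k[:,340:]=0
c=max(cv2.findContours(k,cv2.RETR_EXTERNAL,2)[0],key=cv2.contourArea);print(cv2.fitEllipse(c))
cr=[((110,-139.5,15),(403,34)),((-140,-139.5,15),(388,206.5)),((-140,155.5,15),(209,206.5)),((0,0,52),(300,119)),((0,-90,104),(372.5,121.8))]
r=ls(lambda p:np.concatenate([proj(m,L2W(p,q))-b for q,b in cr]),[600,-50,.17])
p=r.x;print(p,np.round(r.fun.reshape(-1,2),1).tolist())
for z in(70,76,80,86,90):print(z,proj(m,L2W(p,(-90,0,z))))
mid=lambda an:np.mean([proj(m,L2W(p,(78-150*np.cos(an),90+s*41,150+150*np.sin(an)))) for s in(-1,1)],0)
for an in(1.0,1.1,1.2,1.3):print(an,mid(an))
for n,q in(("cradle",(-90,0,58)),("knob",(0,-90,90))):print(n,np.round(L2W(p,q),1))
E
```

```text
((299.3611145019531, 185.73667907714844), (53.3424072265625, 55.31290817260742), 100.69562530517578)
[ 5.88811698e+02 -4.53177602e+01  1.63345447e-01] [[0.5, -1.9], [0.1, 0.3], [-2.1, 0.9], [-0.7, 0.7], [1.6, 0.8]]
70 [300.04315335 187.84224008]
76 [299.8188519  189.15385544]
80 [299.66561435 190.04992069]
86 [299.4299797 191.4278076]
90 [299.26890077 192.36972572]
1.0 [127.51226584 152.08182672]
1.1 [113.79242147 131.0527946 ]
1.2 [ 99.46541659 105.27853939]
1.3 [84.89502283 74.59008285]
cradle [500. -60.  58.]
knob [ 603.4 -134.1   90. ]
```

```bash
python3 -m crank '[[-0.04,0,0,0,0,0,0],[-0.08,-0.02,0,0,0,0,0],[-0.08,-0.06,0,0,0,0,0],[-0.08,-0.10,0,0,0,0,0],[-0.08,-0.14,0,0,0,0,0],[-0.08,-0.18,0,0,0,0,0],[-0.08,-0.22,0.0,0,0,0,0],[-0.07,-0.26,0.01,0,0,0,0],[-0.06,-0.3,0.02,0,0,0,0],[-0.05,-0.34,0.03,0,0,0,0]]' && python3 -m crank '[[0.02,-0.04,0.03,0,0,0,0],[0.02,-0.07,0.04,0,0,0,0],[0.02,-0.07,0.04,0,0,0,0],[0.02,-0.07,0.04,0,0,0,0]]'; python3 - <<'E'
from h import *
m=camera_model('wrist');a=camera('wrist')
s=manip.observe();print(s['tool_pos'],proj(m,np.array([442,322,88])))
h=cv2.cvtColor(a,cv2.COLOR_BGR2HSV);q=proj(m,np.array([442,322,88])).astype(int);print(h[q[1],q[0]])
cv2.imwrite('pics/w2.png',a)
E
```

```text
time_s: 2.4
tool_pos: [431.3, 248.9, 280.0]
tool_rot: [0.997, 0.077, 0.0, 0.0]
force: [1.2, -0.5, 0.3]
gripper_width: 85.4
grasp_force: 0.0
time_s: 2.73
tool_pos: [439.7, 320.4, 238.5]
tool_rot: [0.997, 0.079, -0.001, 0.001]
force: [0.3, -0.5, -0.4]
gripper_width: 85.6
grasp_force: 0.0
[440.08396855 319.57223727 239.45900318] [313.93743214 181.68571118]
[ 28  59 226]
```

View pics/w2.png

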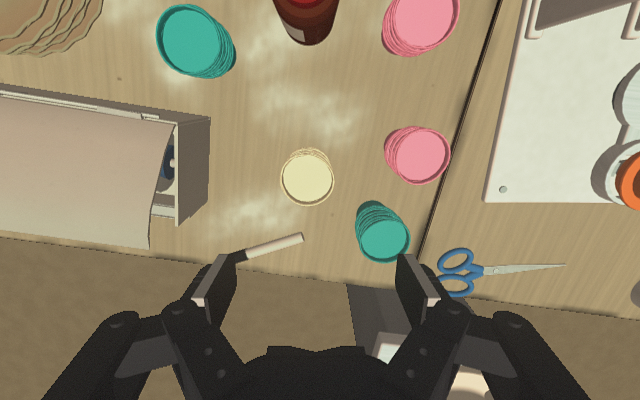

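The cream sleeve is seen from above with its top rim centred at about (307,179). The turquoise decoy is at (382,235), clear of the finger line.

```bash
python3 - <<'E'
from h import *
m=camera_model('wrist');a=cv2.imread('pics/w2.png');s=manip.observe()
h=cv2.cvtColor(a,cv2.COLOR_BGR2HSV)
k=cv2.inRange(h,np.array((20,30,205)),np.array((40,110,255)));k[:130]=0;k[225:]=0;k[:,:265]=0;k[:,345:]=0
k=cv2.morphologyEx(k,2,np.ones((3,3)))
c=max(cv2.findContours(k,cv2.RETR_EXTERNAL,2)[0],key=cv2.contourArea);print(cv2.fitEllipse(c),cv2.minEnclosingCircle(c))
for q in((307,179),cv2.fitEllipse(c)[0]):
  P=onz(m,*q,88);print(P,togo((P[0],P[1],66-11)))
print([onz(m,u,179,88)[1] for u in(282,333)])
E
```

```text
((306.89605712890625, 177.65614318847656), (45.43671798706055, 47.58003234863281), 106.77782440185547) ((307.142333984375, 176.427001953125), 24.631362915039062)
[444.03392921 328.83663608  88.        ] [ 0.0057 -0.0088  0.1844]
[445.45718133 329.15731304  88.        ] [ 0.0071 -0.0089  0.1844]
[np.float64(354.6895508994093), np.float64(301.93935474715863)]
```

```bash
python3 -m crank '[[0.006,-0.009,0.04,0,0,0,0],[0.006,-0.009,0.07,0,0,0,0],[0.006,-0.009,0.11,0,0,0,0],[0.006,-0.009,0.14,0,0,0,0],[0.006,-0.009,0.165,0,0,0,0],[0.006,-0.009,0.182,0,0,0,0],[0.006,-0.009,0.182,0,0,0,0],[0.006,-0.009,0.182,0,0,0,150],[0.006,-0.009,0.182,0,0,0,150],[0.006,-0.009,0.182,0,0,0,150]]' && python3 -m crank '[[0,0,0,0,0,0,150],[0,0,0,0,0,0,150],[0,0,0,0,0,0,150],[0,0,0,0,0,0,150]]'
```

```text
time_s: 3.62
tool_pos: [446.3, 330.9, 60.5]
tool_rot: [0.997, 0.078, 0.001, -0.001]
force: [0.9, -2.1, 14.6]
gripper_width: 53.2
grasp_force: 60.4
time_s: 3.95
tool_pos: [446.2, 330.9, 60.6]
tool_rot: [0.997, 0.078, 0.002, -0.001]
force: [0.6, -2.8, 7.6]
gripper_width: 53.4
grasp_force: 61.4
```

```bash
python3 -m crank '[[0,0,-0.02,0,0,0,150],[0,0,-0.05,0,0,0,150],[0,0,-0.085,0,0,0,150],[0,0,-0.115,0,0,0,150],[0,0,-0.14,0,0,0,150],[0,0,-0.14,0,0,0,150],[0,0,-0.14,0,0,0,150]]'; python3 - <<'E'
from h import *
m=camera_model('wrist');s=manip.observe();a=camera('wrist');cv2.imwrite('pics/w3.png',a)
print(s['tool_pos'],s['force'],s['gripper_width'],togo((501,-60,200)))
E
```

```text
time_s: 4.53
tool_pos: [446.0, 331.2, 201.2]
tool_rot: [0.997, 0.078, 0.002, -0.001]
force: [-0.3, -0.4, -0.8]
gripper_width: 53.3
grasp_force: 63.1
[445.95869151 331.23732241 201.19448592] [-0.33904916 -0.42530978 -0.80213433] 53.312004959326934 [-0.0058  0.3946 -0.0009]
```

View pics/w3.png

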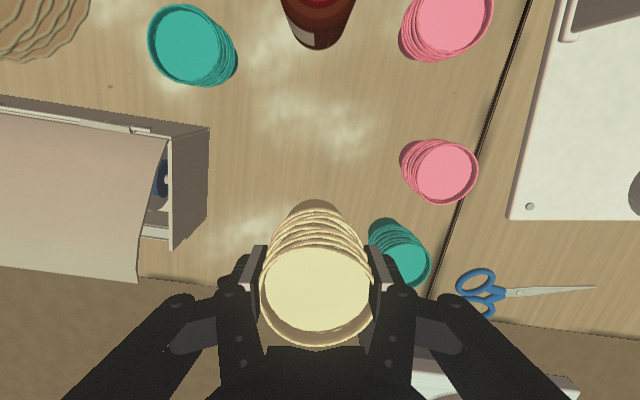

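The sleeve is held upright, with its top rim centred at about (317,298) between the fingers.

```bash
python3 - <<'E'
from h import *
m=camera_model('wrist');s=manip.observe()
R=Ro.from_quat(s['tool_rot'])
for v in(248,298,347):print(R.inv().apply(onz(m,317,v,228.8)-s['tool_pos']))
print(R.apply([0,0,1]))
E
python3 -m crank '[[0,0.03,0,0,0,0,150],[0,0.07,0,0,0,0,150],[0,0.11,0,0,0,0,150],[-0.01,0.15,0,0,0,0,150],[-0.02,0.19,0,0,0,0,150],[-0.03,0.23,0,0,0,0,150],[-0.04,0.27,0,0,0,0,150],[-0.05,0.30,0,0,0,0,150],[-0.06,0.31,0,0,0,0,150],[-0.06,0.31,0,0,0,0,150]]'
```

```text
[ 25.86507118   0.6149929  -29.23655072]
[  0.58312218   0.66233898 -29.29105515]
[-27.88253117   0.71564726 -29.35242321]
[ 0.00195699  0.00141448 -0.99999708]
time_s: 5.42
tool_pos: [431.5, 12.6, 197.1]
tool_rot: [0.997, 0.077, -0.002, 0.0]
force: [0.4, -0.0, 0.0]
gripper_width: 53.4
grasp_force: 63.3
```

```bash
python3 - <<'E'
from h import *
import json
m=camera_model('wrist');s=manip.observe();a=camera('wrist');cv2.imwrite('pics/w4.png',a)
json.dump({k:np.array(v).tolist() for k,v in m.items()},open('w4.json','w'))
def ell(img,lo,hi,amin=100):
    k=cv2.inRange(cv2.cvtColor(img,cv2.COLOR_BGR2HSV),np.array(lo),np.array(hi))
    return [cv2.fitEllipse(c) for c in cv2.findContours(k,cv2.RETR_EXTERNAL,2)[0] if cv2.contourArea(c)>amin]
m1=json.load(open('w1.json'))
e=ell(a,(5,150,60),(20,255,255),500);r=ell(a,(0,150,60),(4,255,255))
print(e,r)
E
```

```text
[((403.6456298828125, 127.18523406982422), (81.92134094238281, 91.26167297363281), 40.85546112060547)] [((547.1325073242188, 9.089225769042969), (33.82400894165039, 71.20204162597656), 69.35311126708984)]
```

View pics/w4.png

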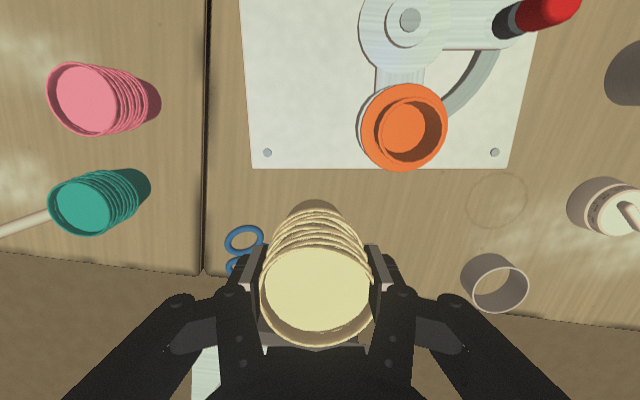

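The orange cradle mouth is centred at about (408,128), and its flange spans columns 360–447. The hub is at (409,20).

```bash
python3 - <<'E'
from h import *
import json
for n,u,v,d in(('w1',300,186,12),('w4',404,127,20)):
  m=json.load(open(n+'.json'));a=cv2.imread(f'pics/{n}.png')
  h=cv2.cvtColor(a,cv2.COLOR_BGR2HSV)
  print(n,'row',h[v,u-50:u+50:2,2].tolist());print(' col',h[v-50:v+50:2,u,2].tolist())
  b=cv2.GaussianBlur(h[:,:,2],(3,3),0)
  k=cv2.inRange(h,np.array((4,140,40)),np.array((22,255,255)))
  lit=((b>225)&(k>0)).astype(np.uint8)*255
  cs,hi=cv2.findContours(lit,cv2.RETR_CCOMP,2)
  for c in cs:
    if len(c)>20 and abs(c[:,0,0].mean()-u)<30 and abs(c[:,0,1].mean()-v)<30:
      e=cv2.fitEllipse(c);print(np.round(e[0],1),np.round(e[1],1),[np.round(onz(m,*e[0],z),1)[:2].tolist() for z in(80,90)])
E
```

```text
w1 row [219, 218, 218, 219, 216, 217, 219, 219, 220, 221, 223, 233, 231, 231, 229, 197, 112, 168, 233, 231, 232, 232, 231, 232, 232, 231, 233, 231, 232, 232, 231, 231, 234, 122, 235, 228, 232, 232, 232, 194, 220, 220, 220, 220, 218, 219, 217, 218, 218, 219]
 col [213, 214, 215, 214, 217, 216, 214, 213, 213, 196, 158, 183, 234, 232, 232, 233, 107, 140, 235, 233, 232, 232, 233, 233, 232, 231, 231, 232, 232, 232, 230, 234, 128, 120, 122, 123, 120, 237, 231, 166, 169, 167, 168, 168, 168, 169, 169, 168, 168, 166]
[299.5 184.7] [25.8 30.6] [[507.5, -58.7], [510.5, -58.8]]
[299.3 186. ] [50.9 54.3] [[505.6, -58.7], [508.7, -58.8]]
[299.1 188.2] [42.4 45.7] [[502.5, -58.8], [505.7, -58.9]]
w4 row [217, 97, 201, 153, 229, 226, 227, 226, 226, 228, 131, 97, 118, 228, 215, 228, 227, 227, 226, 226, 227, 228, 226, 226, 226, 226, 227, 226, 226, 227, 226, 227, 227, 227, 226, 226, 108, 114, 114, 112, 112, 117, 115, 113, 225, 225, 225, 221, 214, 214]
 col [201, 201, 202, 177, 226, 227, 228, 226, 227, 228, 213, 219, 226, 165, 228, 227, 226, 228, 227, 226, 227, 228, 227, 226, 227, 226, 227, 227, 228, 228, 226, 227, 226, 226, 227, 225, 227, 220, 114, 117, 119, 116, 137, 228, 225, 227, 227, 214, 158, 161]
[402.9 128.5] [36.8 47.3] [[502.6, -53.3], [503.1, -50.1]]
[406.5 128.1] [77.9 84.3] [[503.5, -56.2], [503.9, -53.0]]
```

```bash
python3 - <<'E'
from h import *
import json
from scipy.optimize import least_squares as ls
m1=json.load(open('w1.json'));m4=json.load(open('w4.json'))
t=np.linspace(0,2*np.pi,200)
def ex(m,c,r,z):
  q=np.array([proj(m,np.array([c[0]+r*np.cos(a),c[1]+r*np.sin(a),z])) for a in t]);return q.min(0),q.max(0)
for nm,m in(('w1',m1),('w4',m4)):
  for z,r in((90,25),(90,30),(58,40),(64,40),(80,40)):
    print(nm,z,r,*[x.round(1) for x in ex(m,(501.5,-60),r,z)])
print(onz(m4,409.5,20,52),onz(m1,300,119,52),onz(m1,372.5,121.8,106))
E
```

```text
w1 90 25 [280.5 172.8] [318.5 209. ]
w1 90 30 [276.6 169. ] [322.3 212.4]
w1 58 40 [272.5 156.5] [328.8 210.4]
w1 64 40 [271.9 157.3] [328.9 212. ]
w1 80 40 [270.2 159.7] [329.5 216.3]
w4 90 25 [384.  100.8] [444.2 161.8]
w4 90 30 [378.   94.2] [450.2 167.4]
w4 58 40 [360.3  82.7] [445.6 169.8]
w4 64 40 [361.3  82.4] [448.5 171.3]
w4 80 40 [364.1  81.4] [456.7 175.6]
[590.34108924 -44.4737535   52.        ] [589.84769672 -46.11855229  52.        ] [ 604.07131826 -131.65995817  106.        ]
```

```bash
python3 -c "
from h import *
print(togo((501.5,-59,190)),manip.observe()['tool_pos'])"
```

```text
[0.0569 0.0826 0.0072] [432.65034563  13.92008401 197.37267916]
```

```bash
python3 -m crank '[[0.02,0.03,0,0,0,0,150],[0.04,0.06,0,0,0,0,150],[0.057,0.0825,0.005,0,0,0,150],[0.057,0.0825,0.02,0,0,0,150],[0.057,0.0825,0.035,0,0,0,150],[0.057,0.0825,0.035,0,0,0,150],[0.057,0.0825,0.035,0,0,0,150]]'; python3 - <<'E'
from h import *
print(togo((501.5,-59,121)))
m=camera_model('wrist');a=camera('wrist')
t=np.linspace(0,2*np.pi,60)
for r,z in((25,90),(40,60)):
  q=np.array([proj(m,np.array([501.5+r*np.cos(b),-59+r*np.sin(b),z])) for b in t]);cv2.polylines(a,[np.int32(q)],True,(0,255,0),1)
cv2.imwrite('pics/w5.png',a)
E
```

```text
time_s: 6.05
tool_pos: [502.6, -56.5, 162.2]
tool_rot: [0.997, 0.079, -0.001, -0.0]
force: [-0.6, 0.1, -1.2]
gripper_width: 53.3
grasp_force: 63.5
[-0.0014  0.0023  0.0412]
```

View pics/w5.png

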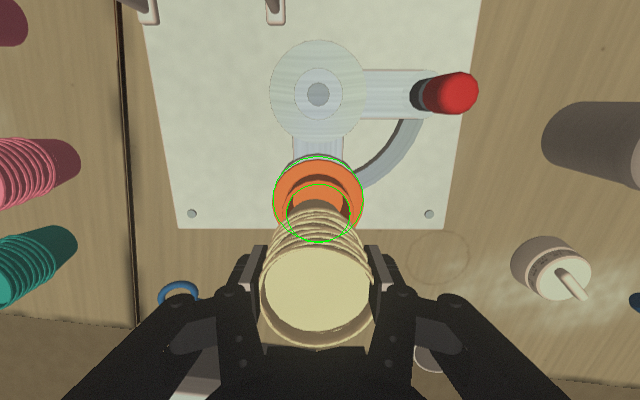

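The predicted circles overlay the flange and mouth (centre column 318), and the sleeve is lined up. I lower it now.

```bash
python3 -m crank '[[-0.001,0.002,0.008,0,0,0,150],[-0.001,0.002,0.016,0,0,0,150],[-0.001,0.002,0.024,0,0,0,150],[-0.001,0.002,0.032,0,0,0,150],[-0.001,0.002,0.037,0,0,0,150],[-0.001,0.002,0.04,0,0,0,150],[-0.001,0.002,0.04,0,0,0,150]]'; python3 -c "
from h import *
print(togo((501.5,-59,120)))"
```

```text
time_s: 6.68
tool_pos: [502.6, -59.6, 122.7]
tool_rot: [0.997, 0.078, -0.0, -0.0]
force: [1.4, 0.4, -0.8]
gripper_width: 53.5
grasp_force: 63.3
[-0.001  -0.0008  0.0027]
```

```bash
python3 -m crank '[[0,0,0.002,0,0,0,150],[0,0,0.002,0,0,0,150]]'; python3 -m crank '[[0,0,0.001,0,0,0,150],[0,0,0.001,0,0,0,150]]'
```

```text
time_s: 6.85
tool_pos: [502.9, -59.7, 121.3]
tool_rot: [0.997, 0.078, 0.0, 0.0]
force: [2.3, 1.9, -1.4]
gripper_width: 52.9
grasp_force: 63.4
time_s: 7.02
tool_pos: [502.9, -59.7, 120.5]
tool_rot: [0.997, 0.078, 0.0, 0.0]
force: [2.0, 0.6, 0.4]
gripper_width: 53.5
grasp_force: 63.5
```

```bash
python3 -m crank '[[0,0,0.0012,0,0,0,150],[0,0,0.0012,0,0,0,120],[0,0,0.0012,0,0,0,60],[0,0,0.0012,0,0,0,0],[0,0,0.0012,0,0,0,0],[0,0,0.0012,0,0,0,0],[0,0,0.0012,0,0,0,0]]'; python3 -m crank '[[0,0,-0.01,0,0,0,0],[0,0,-0.04,0,0,0,0],[0,0,-0.08,0,0,0,0],[0,0,-0.12,0,0,0,0],[0,0,-0.15,0,0,0,0],[0,0,-0.15,0,0,0,0],[0,0,-0.15,0,0,0,0]]'; python3 - <<'E'
from h import *
m=camera_model('wrist');a=camera('wrist');s=manip.observe();print(s['tool_pos'])
for P in((501.5,-59,146),(604,-132,106)):print(proj(m,np.array(P)))
print(blobs(a,(0,150,60),(4,255,255),100))
cv2.imwrite('pics/w6.png',a)
E
```

```text
time_s: 7.6
tool_pos: [502.1, -59.7, 118.9]
tool_rot: [0.997, 0.078, -0.0, -0.0]
force: [-0.2, -0.5, -0.5]
gripper_width: 85.6
grasp_force: 0.0
time_s: 8.18
tool_pos: [503.5, -59.8, 271.6]
tool_rot: [0.997, 0.078, 0.002, 0.0]
force: [1.0, -0.4, -0.5]
gripper_width: 85.3
grasp_force: 0.0
[502.45123265 -59.68887969 269.76236674]
[314.05817572 194.10981308]
[402.05729078  96.28544915]
[([190.6, 41.3], [172, 13, 37, 57, 1451]), ([401.2, 96.5], [389, 84, 26, 26, 521])]
```

View pics/w6.png

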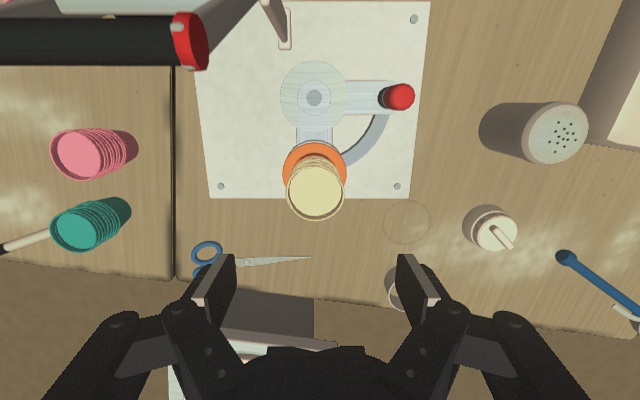

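The sleeve stands upright in the cradle with its rim at (315,193), and the knob is at (401,96). On to the knob.

```bash
python3 -c "
from h import *
print(togo((604,-133,170)))"
```

```text
[0.0887 0.0882 0.0999]
```

```bash
python3 -m crank '[[0.02,0.03,0,0,0,0,0],[0.04,0.06,0,0,0,0,0],[0.07,0.088,0.0,0,0,0,0],[0.0887,0.0882,0.03,0,0,0,0],[0.0887,0.0882,0.06,0,0,0,0],[0.0887,0.0882,0.09,0,0,0,0],[0.0887,0.0882,0.1,0,0,0,0],[0.0887,0.0882,0.1,0,0,0,0],[0.0887,0.0882,0.1,0,0,0,0]]'; python3 - <<'E'
from h import *
m=camera_model('wrist');a=camera('wrist');s=manip.observe()
bl=blobs(a,(0,150,60),(6,255,255),100);print(s['tool_pos'],bl)
k=cv2.inRange(cv2.cvtColor(a,cv2.COLOR_BGR2HSV),np.array((0,190,180)),np.array((6,255,255)))
for c in cv2.findContours(k,cv2.RETR_EXTERNAL,2)[0]:
  if cv2.contourArea(c)>100: e=cv2.fitEllipse(c);print(e,onz(m,*e[0],106))
print(proj(m,np.array([604,-133,106])),togo((604,-133,84)))
E
```

```text
time_s: 8.98
tool_pos: [603.4, -132.8, 168.7]
tool_rot: [0.997, 0.078, -0.001, -0.0]
force: [-0.1, -0.5, -0.5]
gripper_width: 85.5
grasp_force: 0.0
[ 604.29695544 -133.00401172  170.00521233] [([316.4, 214.2], [300, 200, 33, 29, 721])]
[315.84466999 216.78298506] [-0.0003 -0.0001  0.086 ]
```

```bash
python3 -m crank '[[0.001,0,0.03,0,0,0,0],[0.001,0,0.06,0,0,0,0],[0.001,0,0.08,0,0,0,0],[0.001,0,0.085,0,0,0,0],[0.001,0,0.085,0,0,0,255],[0.001,0,0.085,0,0,0,255],[0.001,0,0.085,0,0,0,255],[0.001,0,0.085,0,0,0,255],[0.001,0,0.085,0,0,0,255],[0.001,0,0.085,0,0,0,255]]'; python3 -m crank '[[0,0,0,0,0,0,255],[0,0,0,0,0,0,255]]'
```

```text
time_s: 9.87
tool_pos: [606.0, -133.1, 85.8]
tool_rot: [0.997, 0.078, 0.001, 0.0]
force: [-0.3, -0.1, 7.5]
gripper_width: 24.9
grasp_force: 58.8
time_s: 10.03
tool_pos: [606.1, -133.1, 85.8]
tool_rot: [0.997, 0.078, 0.001, 0.0]
force: [-0.8, 0.9, 7.3]
gripper_width: 24.6
grasp_force: 58.8
```

```bash
python3 -m crank '[[0,0,-0.006,0,0,0,255],[0,0,-0.012,0,0,0,255],[0,0,-0.018,0,0,0,255],[0,0,-0.02,0,0,0,255],[0,0,-0.02,0,0,0,255]]'; python3 - <<'E'
from h import *
m=camera_model('wrist');a=camera('wrist');s=manip.observe();print(s['tool_pos'],s['force'])
cv2.imwrite('pics/w7.png',a)
p=np.array([590.2,-45.5,.158]);c=L2W(p,(0,0,0))[:2];d=s['tool_pos'][:2]-c;print(np.hypot(*d),np.degrees(np.arctan2(d[1],d[0])-p[2]))
E
```

```text
time_s: 10.45
tool_pos: [605.2, -133.1, 104.7]
tool_rot: [0.997, 0.078, 0.0, 0.0]
force: [2.5, -3.6, -7.3]
gripper_width: 24.6
grasp_force: 59.2
[ 605.10289561 -133.0859908   104.29997878] [ 1.61901634 -4.54580838 -6.67440576]
88.84482023487762 -89.39624654443156
```

View pics/w7.png

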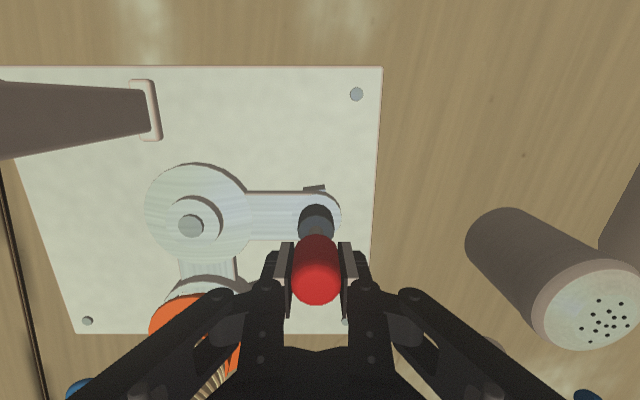

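The knob is gripped and lifted clear of the dark pin body. Next is the first half of the swing.

```bash
python3 -m crank '[[-0.0071,-0.0003,0,0,0,0,255],[-0.0141,-0.0011,0,0,0,0,255],[-0.021,-0.0025,0,0,0,0,255],[-0.0278,-0.0044,0,0,0,0,255],[-0.0344,-0.0069,0,0,0,0,255],[-0.0409,-0.0098,0,0,0,0,255],[-0.047,-0.0133,0,0,0,0,255],[-0.0529,-0.0172,0,0,0,0,255],[-0.0584,-0.0216,0,0,0,0,255],[-0.0636,-0.0264,0,0,0,0,255]]'; python3 - <<'E'
from h import *
s=manip.observe()
p=np.array([590.2,-45.5,.158]);d=s['tool_pos'][:2]-p[:2];print(s['tool_pos'],np.hypot(*d),np.degrees(np.arctan2(d[1],d[0])-p[2]))
E
```

```text
time_s: 11.33
tool_pos: [535.5, -120.1, 103.4]
tool_rot: [0.997, 0.079, -0.002, 0.002]
force: [-7.0, -21.6, -6.8]
gripper_width: 24.4
grasp_force: 59.4
[ 535.52004483 -120.13018595  103.44226612] 92.51790179386172 -135.28217618888823
```

```bash
python3 -m crank '[[-0.0058,-0.0042,0,0,0,0,255],[-0.0102,-0.0097,0,0,0,0,255],[-0.0141,-0.0156,0,0,0,0,255],[-0.0176,-0.0217,0,0,0,0,255],[-0.0206,-0.0282,0,0,0,0,255]]'; python3 - <<'E'
from h import *
s=manip.observe()
p=np.array([590.2,-45.5,.158]);d=s['tool_pos'][:2]-p[:2];a=np.arctan2(d[1],d[0]);f=s['force'][:2];print(s['tool_pos'],np.hypot(*d),np.degrees(a-p[2]),'rad',f@[np.cos(a),np.sin(a)],'tan',f@[np.sin(a),-np.cos(a)])
E
```

```text
time_s: 11.75
tool_pos: [509.0, -93.4, 102.7]
tool_rot: [0.997, 0.078, -0.004, 0.001]
force: [-7.5, 3.7, -4.5]
gripper_width: 24.8
grasp_force: 60.0
[509.01640444 -93.43110465 102.73938447] 94.27707557967125 -158.49496869113514 rad 4.603176970976651 tan 7.031780743410926
```

```bash
python3 -m crank '[[-0.0024,-0.0066,-0.001,0,0,0,255],[-0.0043,-0.0134,-0.001,0,0,0,255],[-0.0057,-0.0203,-0.001,0,0,0,255],[-0.0065,-0.0273,-0.001,0,0,0,255],[-0.0068,-0.0344,-0.001,0,0,0,255],[-0.0068,-0.0344,-0.001,0,0,0,255]]'; python3 - <<'E'
from h import *
s=manip.observe()
p=np.array([590.2,-45.5,.158]);d=s['tool_pos'][:2]-p[:2];a=np.arctan2(d[1],d[0]);f=s['force'][:2];print(s['tool_pos'],np.hypot(*d),np.degrees(a-p[2]),'rad',f@[np.cos(a),np.sin(a)],'tan',f@[np.sin(a),-np.cos(a)])
E
```

```text
time_s: 12.25
tool_pos: [496.2, -58.5, 103.4]
tool_rot: [0.997, 0.078, -0.005, -0.001]
force: [-9.0, -6.7, -6.6]
gripper_width: 24.5
grasp_force: 59.6
[496.15485962 -58.54107733 103.43483032] 94.94502686380558 -181.15797189661822 rad 9.846709099872259 tan -5.3897673979914185
```

```bash
python3 -m crank '[[0,0,0.003,0,0,0,255],[0,0,0.006,0,0,0,255],[0,0,0.008,0,0,0,255],[0,0,0.008,0,0,0,255]]'
```

```text
time_s: 12.58
tool_pos: [496.1, -59.0, 95.1]
tool_rot: [0.997, 0.078, -0.005, -0.001]
force: [-9.1, -5.7, -5.1]
gripper_width: 25.1
grasp_force: 59.7
```

```bash
python3 -m crank '[[0,0,0.003,0,0,0,255],[0,0,0.006,0,0,0,255],[0,0,0.009,0,0,0,255],[0,0,0.009,0,0,0,255]]'; python3 -m crank '[[0,0,0,0,0,0,255],[0,0,0,0,0,0,0],[0,0,0,0,0,0,0],[0,0,0,0,0,0,0],[0,0,0,0,0,0,0],[0,0,0,0,0,0,0]]';  python3 -m crank '[[0,0,-0.02,0,0,0,0],[0,0,-0.05,0,0,0,0],[0,0,-0.08,0,0,0,0],[-0.04,0,-0.1,0,0,0,0],[-0.08,0,-0.12,0,0,0,0],[-0.08,0,-0.12,0,0,0,0],[-0.08,0,-0.12,0,0,0,0]]'; python3 - <<'E'
from h import *
a=camera('wrist');s=manip.observe();print(s['tool_pos'],s['tool_rot'])
cv2.imwrite('pics/w8.png',a);m=camera_model('wrist')
print(blobs(a,(0,150,60),(6,255,255),100));p=(590.2,-45.5,.158)
for q in((-90,0,106),(-90,0,117),(0,90,146),(0,90,90)):print(proj(m,L2W(p,q)))
E
```

```text
time_s: 12.92
tool_pos: [496.3, -59.2, 87.0]
tool_rot: [0.997, 0.078, -0.005, -0.001]
force: [-11.0, -5.6, 0.8]
gripper_width: 24.6
grasp_force: 60.5
time_s: 13.42
tool_pos: [501.5, -59.0, 88.3]
tool_rot: [0.997, 0.078, 0.0, -0.0]
force: [0.3, -0.5, 0.8]
gripper_width: 82.8
grasp_force: 0.0
time_s: 14.0
tool_pos: [421.1, -71.8, 209.5]
tool_rot: [0.997, 0.078, 0.001, 0.0]
force: [-0.3, 0.5, -0.5]
gripper_width: 85.0
grasp_force: 0.0
[422.40690356 -71.73219428 208.89190736] [9.96952661e-01 7.79975002e-02 1.31287567e-03 2.39161411e-04]
[([314.0, 103.3], [299, 88, 31, 32, 777])]
[315.74205197 105.8327777 ]
[315.77505692 106.12964427]
[155.11454065 -61.13553459]
[195.22842626 -20.79979318]
```

View pics/w8.png

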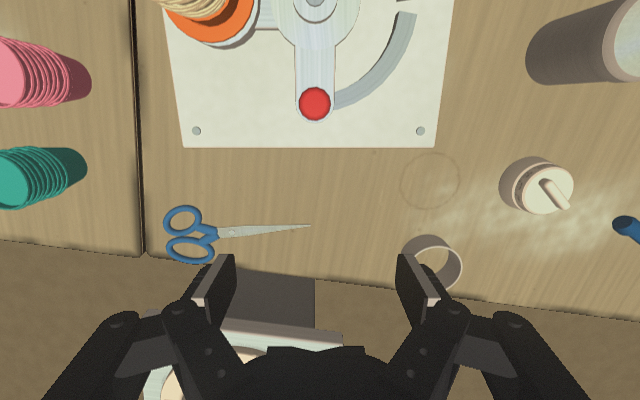

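The turret is at the pressing station, the knob is at (315,103) at home height, and the cups are in the cradle at upper left. Next is the clamp.

```bash
python3 - <<'E'
from h import *
s=manip.observe();print(np.round(s['joints'],2))
p=(590.2,-45.5,.158)
for a in(1.175,):
  H=L2W(p,(78-150*np.cos(a),90,150+150*np.sin(a)));print(H,togo(H+[0,0,60]))
  # bar end red caps / black bar in w1 and scene for angle check
S=camera_model('scene')
for a in(1.1,1.15,1.2,1.25):print(a,[proj(S,L2W(p,(78-150*np.cos(a),90+q*41,150+150*np.sin(a)))).round(1).tolist() for q in(-1,1)])
a=cv2.imread('pics/scene.png');print(blobs(a,(0,120,60),(8,255,255),8,(270,120,340,170)))
E
```

```text
[-0.17  0.08  2.07  0.    1.    1.24]
[595.9564094   46.55234225 288.4034758 ] [ 0.1902 -0.0898 -0.1391]
1.1 [[317.4, 138.0], [299.1, 144.5]]
1.15 [[316.0, 136.6], [297.7, 143.0]]
1.2 [[314.5, 135.2], [296.2, 141.5]]
1.25 [[313.0, 133.9], [294.6, 140.2]]
[([317.6, 136.0], [317, 134, 2, 6, 8]), ([296.7, 143.4], [295, 141, 5, 6, 24])]
```

```bash
python3 -m crank '[[0,0,-0.04,0,0,-0.12,0],[0,0,-0.08,0,0,-0.24,0],[0,0,-0.12,0,0,-0.36,0],[0.0,0,-0.139,0,0,-0.48,0],[0.03,-0.02,-0.139,0,0,-0.6,0],[0.06,-0.04,-0.139,0,0,-0.72,0],[0.09,-0.06,-0.139,0,0,-0.84,0],[0.12,-0.08,-0.139,0,0,-0.96,0],[0.15,-0.09,-0.139,0,0,-1.08,0],[0.17,-0.09,-0.139,0,0,-1.2,0]]'; python3 -c "
from h import *
s=manip.observe();r=Ro.from_quat(s['tool_rot']).inv()*Ro.from_matrix(np.array([[np.cos(1.729),np.sin(1.729),0],[np.sin(1.729),-np.cos(1.729),0],[0,0,-1]]));print(r.as_rotvec(),togo((596,46.5,345)),s['tool_pos'])"
```

```text
time_s: 14.88
tool_pos: [579.2, 47.1, 345.5]
tool_rot: [0.776, 0.631, 0.0, -0.001]
force: [-0.7, -0.5, -0.3]
gripper_width: 85.5
grasp_force: 0.0
[-3.60577371e-04 -1.02984043e-03 -3.63826694e-01] [0.0028 0.0166 0.0005] [579.16938142  47.14883695 345.49763628]
```

```bash
python3 -m crank '[[0.003,0.017,0,0,0,-0.12,0],[0.003,0.017,0,0,0,-0.24,0],[0.003,0.017,0,0,0,-0.365,0],[0.003,0.017,0,0,0,-0.365,0],[0.003,0.017,0,0,0,-0.365,0]]'; python3 - <<'E'
from h import *
a=camera('wrist');cv2.imwrite('pics/w9.png',a);m=camera_model('wrist')
print(blobs(a,(0,120,40),(8,255,255),60));p=(590.2,-45.5,.158)
for an in(1.1,1.15,1.2,1.25):print(an,[proj(m,L2W(p,(78-150*np.cos(an),90+q*45,150+150*np.sin(an)))).round(1).tolist() for q in(-1,1)])
print(togo(L2W(p,(78-150*np.cos(1.165),90,150+150*np.sin(1.165)-11))))
E
```

```text
time_s: 15.3
tool_pos: [594.0, 43.6, 345.8]
tool_rot: [0.653, 0.757, -0.0, -0.0]
force: [-0.2, 0.3, -0.1]
gripper_width: 85.2
grasp_force: 0.0
[([314.6, 155.0], [301, 149, 28, 14, 301]), ([244.3, 219.7], [235, 209, 20, 22, 324]), ([315.8, 272.5], [305, 264, 23, 14, 151])]
1.1 [[306.9, 266.4], [304.2, 155.5]]
1.15 [[315.3, 268.6], [313.9, 156.3]]
1.2 [[324.1, 270.6], [324.0, 157.0]]
1.25 [[333.3, 272.4], [334.6, 157.6]]
[0.0027 0.0013 0.0694]
```

```bash
python3 -m crank '[[0.003,0,0.03,0,0,0,0],[0.003,0,0.055,0,0,0,0],[0.003,0,0.07,0,0,0,0],[0.003,0,0.07,0,0,0,0],[0.003,0,0.07,0,0,0,255],[0.003,0,0.07,0,0,0,255],[0.003,0,0.07,0,0,0,255],[0.003,0,0.07,0,0,0,255],[0.003,0,0.07,0,0,0,255],[0.003,0,0.07,0,0,0,255]]'; python3 -m crank '[[0,0,0,0,0,0,255],[0,0,0,0,0,0,255],[0,0,0,0,0,0,255]]'
```

```text
time_s: 16.18
tool_pos: [593.0, 46.1, 277.8]
tool_rot: [0.652, 0.758, 0.0, 0.0]
force: [-3.2, -0.0, 4.5]
gripper_width: 13.9
grasp_force: 58.6
time_s: 16.43
tool_pos: [593.0, 46.1, 277.8]
tool_rot: [0.652, 0.758, 0.0, 0.0]
force: [-2.3, -0.3, 6.3]
gripper_width: 14.2
grasp_force: 58.4
```

Gripped (14 mm on the 16 mm bar). I follow the closing arc.

```bash
python3 -m crank '[[0,-0.0074,0.0035,0,0,0,255],[0,-0.0153,0.0079,0,0,0,255],[0,-0.023,0.0126,0,0,0,255],[0,-0.0303,0.0179,0,0,0,255],[0,-0.0373,0.0236,0,0,0,255],[0,-0.0439,0.0296,0,0,0,255],[0,-0.0502,0.0361,0,0,0,255],[0,-0.056,0.0429,0,0,0,255],[0,-0.0615,0.0501,0,0,0,255],[0,-0.0665,0.0575,0,0,0,255]]'
```

```text
time_s: 17.27
tool_pos: [526.9, 36.0, 219.0]
tool_rot: [0.652, 0.758, 0.0, 0.0]
force: [8.5, -0.7, -1.3]
gripper_width: 14.2
grasp_force: 59.5
```

```bash
python3 -m crank '[[0,-0.0045,0.0078,0,0,0,255],[0,-0.0086,0.0158,0,0,0,255],[0,-0.0122,0.024,0,0,0,255],[0,-0.0153,0.0325,0,0,0,255],[0,-0.0179,0.0411,0,0,0,255],[0,-0.0199,0.0499,0,0,0,255],[0,-0.0212,0.0573,0,0,0,255]]'; python3 -m crank '[[0,-0.001,0.0074,0,0,0,255],[0,-0.0015,0.0149,0,0,0,255],[0,-0.0017,0.0224,0,0,0,255],[0,-0.0017,0.0224,0,0,0,255]]'
```

```text
time_s: 17.85
tool_pos: [506.5, 32.9, 161.7]
tool_rot: [0.652, 0.758, 0.001, 0.001]
force: [5.9, -1.7, 6.8]
gripper_width: 14.2
grasp_force: 59.8
time_s: 18.18
tool_pos: [505.2, 32.7, 139.6]
tool_rot: [0.652, 0.758, 0.001, 0.001]
force: [6.8, -1.4, 0.2]
gripper_width: 13.7
grasp_force: 62.6
```

```bash
python3 -m crank '[[0,0,0.002,0,0,0,255],[0,0,0.003,0,0,0,255],[0,0,0.003,0,0,0,255]]'; python3 -m crank '[[0,0,0.002,0,0,0,255],[0,0,0.002,0,0,0,255]]'
```

```text
time_s: 18.43
tool_pos: [505.3, 32.7, 139.1]
tool_rot: [0.652, 0.758, 0.001, 0.001]
force: [-4.3, -2.8, 34.5]
gripper_width: 13.7
grasp_force: 66.2
time_s: 18.6
tool_pos: [505.2, 32.7, 138.4]
tool_rot: [0.652, 0.758, 0.001, 0.001]
force: [-9.4, -1.3, 52.0]
gripper_width: 14.2
grasp_force: 68.8
```

```bash
python3 -m crank '[[0,0,-0.0045,0,0,0,255],[0,0,-0.0045,0,0,0,255],[0,0,-0.0045,0,0,0,175],[0,0,-0.0045,0,0,0,175],[0,0,-0.0045,0,0,0,175],[0,0,-0.0045,0,0,0,175]]'
```

```text
time_s: 19.1
tool_pos: [503.0, 32.7, 138.5]
tool_rot: [0.652, 0.758, -0.001, -0.001]
force: [0.8, 0.3, 0.7]
gripper_width: 26.8
grasp_force: 0.0
```

```bash
python3 -m crank '[[0,0,-0.01,0,0,0,175],[0,0,-0.02,0,0,0,175],[0,0,-0.04,0,0,0,175],[0,0,-0.07,0,0,0,175],[0,0,-0.1,0,0,0,175],[0,0,-0.14,0,0,0,175],[0,0,-0.14,0,0,0,175],[0,0,-0.14,0,0,0,175]]'; python3 - <<'E'
from h import *
m=camera_model('wrist');a=camera('wrist');cv2.imwrite('pics/w10.png',a);T=camera('top');S=camera('scene');t=camera_model('top');sc=camera_model('scene')
cv2.imwrite('pics/top2.png',T)
p=(590.2,-45.5,.158)
print(blobs(a,(0,120,40),(8,255,255),60))
for an in(0,.06,.12):print(an,[proj(m,L2W(p,(78-150*np.cos(an),90+q*45,150+150*np.sin(an)))).round(1).tolist() for q in(-1,1)])
print('knob',proj(m,L2W(p,(-90,0,106))),'cups',proj(m,L2W(p,(0,90,132))))
print('cream',blobs(a,(18,30,180),(40,140,255),60)); print('orange',blobs(a,(8,170,100),(20,255,255),60))
print(blobs(T,(0,150,60),(4,255,255),8,(290,100,480,280)),proj(t,L2W(p,(-90,0,106))))
A=cv2.imread('pics/top.png');d=cv2.absdiff(A,T).max(2)
for n,(u,v) in dict(bottle=(227,182),shaker=(446,185),timer=(451,233)).items():print(n,d[v-10:v+10,u-10:u+10].mean())
E
```

```text
time_s: 19.77
tool_pos: [505.8, 32.8, 282.8]
tool_rot: [0.652, 0.758, 0.002, 0.002]
force: [0.6, -0.2, -0.3]
gripper_width: 26.5
grasp_force: 0.0
[([312.7, 143.5], [303, 140, 21, 9, 131]), ([301.6, 238.9], [290, 226, 30, 28, 486])]
0 [[314.2, 231.2], [313.4, 144.6]]
0.06 [[314.5, 235.1], [313.7, 146.1]]
0.12 [[315.4, 239.2], [314.6, 147.7]]
knob [300.0129689  248.30541257] cups [382.19347327 184.35142793]
cream [([173.6, 1.8], [160, 0, 27, 6, 85]), ([236.2, 20.1], [207, 14, 57, 13, 218]), ([556.5, 23.7], [523, 17, 62, 16, 267]), ([276.3, 44.9], [261, 40, 31, 10, 73]), ([25.1, 136.2], [0, 77, 46, 118, 2235]), ([592.0, 205.6], [515, 91, 125, 203, 13724]), ([422.6, 111.4], [350, 95, 138, 34, 888]), ([442.5, 101.9], [420, 98, 49, 9, 84]), ([341.8, 109.9], [308, 104, 68, 11, 210]), ([482.4, 134.3], [466, 130, 33, 9, 118]), ([197.8, 172.0], [184, 134, 22, 80, 137]), ([495.7, 148.2], [483, 145, 29, 7, 75]), ([361.7, 172.1], [351, 147, 21, 57, 682]), ([446.5, 183.4], [432, 149, 32, 67, 1129]), ([536.6, 154.3], [522, 151, 28, 8, 67]), ([485.4, 166.1], [475, 162, 24, 11, 110]), ([521.0, 172.0], [500, 167, 41, 11, 166]), ([220.6, 178.2], [202, 175, 41, 8, 62]), ([487.0, 194.4], [468, 176, 57, 39, 944]), ([537.9, 198.2], [531, 183, 14, 28, 109]), ([9.9, 196.3], [0, 184, 27, 27, 464]), ([485.6, 239.1], [448, 225, 66, 30, 910]), ([441.5, 268.9], [420, 234, 51, 56, 1305]), ([591.2, 305.3], [553, 296, 66, 19, 406]), ([223.7, 370.0], [206, 343, 32, 48, 537]), ([595.8, 366.6], [575, 364, 39, 7, 72]), ([541.9, 373.0], [529, 369, 26, 9, 63])]
orange [([371.5, 138.1], [359, 137, 25, 3, 62]), ([347.0, 166.5], [340, 149, 20, 43, 340])]
[] [362.91568553 214.69538534]
bottle 3.26
shaker 4.2125
timer 4.6075
```

```bash
python3 -c "
from station import ticket
print(ticket.close_job())"
```

```text
the job is handed in; nothing more can be done
None
```

The job is handed in and should pass, though no verdict came back: the cups are loaded and pressed, the turret is indexed and the clamp is closed to its stop, but I viewed 11 pictures, one over the limit of 10.

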